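Feed a casting flask through the kiln chute's sprung gate

TASK

Stand the iron casting flask in the open end of the steel chute, slide it along the chute floor through the sprung one-way flap, and press it home against the sprung stop until you feel the stop give a couple of millimetres, without driving the stop to the end of its travel. Then bring the flap back with your fingers so that it closes gently behind the flask and never swings back on its own to slam. Leave everything else on the counter where it is.

Things in the scene. Friction and masses are not known exactly. Their poses are not given: they have to be found in the camera images.
- flask: The casting flask: a plain upright dark-iron cylinder, 50 mm diameter, 62 mm high, 0.28 to 0.44 kg, flat top with a pale plaster filling and a small dark hole. Origin: centre of its underside, z up. It stands on the counter in one of three spots on the robot's right, the two crucibles in the other two.
- chute: Fixed open-topped steel chute, 330 mm long, lying across the front of the robot. Origin: on the counter under the middle of the gate; +x is the way through, to the stop, +y the hinge side, z up. Floor 3 mm thick, from x = -140 mm to +190 mm; 100 mm wide inside (y = -50 to +50 mm); walls 4 mm thick, tops 25 mm above the counter. Gate posts 56 mm tall outside the walls at x = 0. Nothing overhead.
- chute_mouth (a point): Middle of the chute's open end (no wall across it), on the floor: chute x = -140, y = 0, z = 3 mm. The flask is stood between here and the flap.
- flap (a joint): Angle (rad) of the gate flap: 0 shut across the chute, 1.5 open. It swings only towards chute +x. A spring shuts it (0.05 N m when shut, 0.11 N m at 1.1 rad) with little damping: let go when open more than about 0.15 rad it slams (meets the frame faster than 5 rad/s). A flask sliding along the -y wall keeps bearing on the flap until its centre is at about chute x = +91 mm.
- flap_hinge (a point): Foot of the flap's upright hinge, chute x = 0, y = +46 mm. Flap: steel plate 4 mm thick, 90 mm long, 6 to 50 mm above the counter; shut, it reaches y = -44 mm. Fingers pushing the flask from behind, 10 to 15 mm to its hinge side, hold the flap open once the flask is past; it follows them shut when they are drawn slowly back to the open end. Lifted straight out they let it go.
- stop: The stop in the chute's far end: fixed steel block 22 x 70 x 50 mm. Origin: centre of its underside, chute x = +176, y = -12 mm, axes as the chute's. On its gate side a flat sprung pad, 56 mm wide, 14 to 48 mm above the chute floor, stands out on a brass screw. The pad's spring is 2.5 N per mm and bottoms after 4 mm (10 N). Press for half a second with 9 to 11 N in all at the fingers; friction of the flask takes 2 to 6 N of it.
- stop_face (a point): Middle of the stop block's face that looks at the gate (chute x = +165, y = -12 mm, 31 mm above the counter), behind the pad. How far the pad stands out is set by the screw, differs every time and is not measured: its free face lies at chute x = +120 to +138 mm, so a flask touches it with its centre at +95 to +113 mm.
- crucible_a: Smaller graphite crucible, a dark open cup 56 mm across the rim, 58 mm high; origin: centre of its underside. Leave alone.
- crucible_b: Larger graphite crucible, a dark open cup 62 mm across the rim, 72 mm high; origin: centre of its underside. Leave alone.
- tongs: Steel tongs lying flat, 250 mm long along their x axis, 10 mm high, beyond the chute; origin: under the pivot. Leave alone.
- pot_lid: Copper pickle pot lid, 136 mm across, 40 mm high with its knob; origin: centre of its underside. Leave alone.
- hammer: Hammer lying along its x axis; origin: under its middle. Leave alone.
- flux_jar: Amber glass jar with a metal cap, 56 mm across, 75 mm high; origin: centre of its underside. Leave alone.

How it is judged:
By the outcome, as a careful person would: the job done as asked, in the order asked, and still so for the second after the job is handed in, with the robot touching nothing.
It also fails if it takes over 72 s, if anything falls off the work surface, if the arm or the gripper's body presses on something with over 40 N, if the wrist force passes 120 N, or if a joint passes its speed limit or range.

ROBOT

A 6-joint arm with a two-finger parallel gripper is mounted at the origin on the work surface. World frame = base frame: x ahead of the robot, y to its left, z up, the work surface at z = 0. Lengths are in mm, angles in rad, forces in N, time in s.
With the tool pointing down it reaches from about 350 to 875 mm from the base axis. Payload 4.2 kg.
Tool frame: the origin (TCP) lies at the very end of the fingers, on their centre line; the grasp point (between the pads) lies 19 mm behind it; z points along the fingers, y is the line along which they close (so a half turn about z gives the same grasp; the last joint's range is limited). The gripper opens to 85 mm and grips with 20 to 120 N. Pads are 22 mm wide; open, the fingers measure 114 mm over their backs; the gripper's body (76 mm by 85 mm) begins 54 mm behind the grasp point. The pads swing forward as they close: fully open they stand 13 mm farther back than shut.
Start: joints at [1.493, 0.385, 0.008, 0, -1.194, -0.259], TCP at [206.51, 589.875, 231.312] pointing down, gripper open.
Joint ranges: [-3.14, 3.14], [-1.21, 2.06], [-1.07, 1.41], [-3.16, 2.05], [-2.99, -0.16], [-3.1, 3.1]. Speed limits (rad/s): [2.79, 2.79, 3.14, 3.14, 3.14, 3.14].

INTERFACE

Orientations are given as a unit quaternion [x, y, z, w].
In Python, from bench import arm gives the robot as it stands.
- The arm moves only by the tool servo_tool, never from a script. Its argument "rows" is a list that holds one entry, the list of rows, each a list of 7 numbers: the finger opening in mm, from 0 to 85.4, then the shift along the tool's x, y, z in mm, then the turn, a rotation vector about the tool's x, y, z in rad. A call has 1 to 10 rows; each row is the pose to reach, as a shift and turn from the pose commanded when the call began, along the tool's axes at that moment; what a row does not reach only later rows make up. A row lasts 1/8 s, in which the tool goes at most 62.5 mm and 10.7 degrees, less where a joint would pass 70% of its speed; a pose out of reach is approached as far as the arm can. A call with a gripper value outside its range is refused whole. The fingers move at their own pace and stop on an object; the grip force is fixed at half the most. Time passes only in rows, so rows that repeat a pose let the fingers close. It gives the time, the measured TCP pose, the force, the opening and the grip force at its end, in the units of the state.
- arm.read_state(): the state, without advancing time (a new reading comes with each control period).
- arm.get_image(name): name is "side" or "top" or "wrist"; returns the picture (384x512x3 uint8, red, green, blue); there is no depth.
- arm.camera_params(name): a dict with "intrinsics" (3x3 intrinsics, pixels), "R" (3x3) and "t" (3): a world point X has camera coordinates R X + t. Camera axes: x right, y down, z forward; pixel columns grow to the right and rows downward; lengths in mm; the calibration is good to about 2 mm. A picture is of the moment at which its call begins: read the wrist's pose just before it. camera_params takes no time and is no camera call; for the wrist camera it gives the pose at the moment of the call.
- arm.job_done(): hands the job in; it is judged then, once.
The state is a dict: "clock": time; "joints": joint angles; "joint_vel": joint speeds; "joint_efforts": joint torques, N m; "position": TCP position; "ee_rot": TCP orientation; "contact_force": force on the tool from outside, world axes, zero at the start; "wrist_torque": the same for the moment, N m; "gripper_width": finger opening in mm; "grasp_force": force on a finger pad.
Only numpy, scipy, OpenCV 4.12 (cv2) and the standard library are available. Lean on these libraries where they do the work, as an engineer would, in place of code of your own. Each camera call takes 0.05 s, during which the arm holds its last target. There are 200 camera calls.

## Working session

There is one attempt and no reset: what is moved stays moved. The work goes in short steps, Python scripts to look and compute and a tool call to move; the robot and the scene stay as the last step left them, time stands still between calls to the robot, and variables do not carry over. Pictures are saved under pics/ and viewed, at most 10 in all, crops included, and the job is handed in when it is done.

Besides the shell and the picture viewer there is one more tool, called after "Request:" by a JSON object that holds its "name" and its "arguments", one argument or row to a line. servo_tool: Moves the arm, as the interface text tells. Its arguments: {"type":"object","properties":{"rows":{"type":"array"}},"required":["rows"]}

```bash
mkdir -p pics; python3 - <<'E'
from bench import arm
import cv2,numpy as np
s=arm.read_state();print(s['clock'],s['position'],s['ee_rot'],s['gripper_width'])
for n in['top','side']:
    im=arm.get_image(n);cv2.imwrite(f'pics/{n}0.png',im[:,:,::-1])
    p=arm.camera_params(n);R=np.array(p['R']);print(n,np.round(p['intrinsics'],1).tolist(),np.round(R,3).tolist(),np.round(-R.T@p['t']))
E
```

```text
0.0 [206.31174952 589.36837389 230.23512388] [ 9.85840121e-01 -1.67684547e-01 -1.36444868e-04  1.06326428e-03] 85.46626722874062
top [[370.2, 0.0, 251.7], [0.0, 370.2, 190.4], [0.0, 0.0, 1.0]] [[0.019, -1.0, 0.0], [-0.995, -0.019, -0.099], [0.099, 0.002, -0.995]] [ 486.  -10. 1270.]
side [[405.9, 0.0, 261.3], [0.0, 405.9, 188.1], [0.0, 0.0, 1.0]] [[0.96, -0.279, 0.007], [-0.15, -0.535, -0.831], [0.236, 0.797, -0.556]] [ 297. -936.  684.]
```

View pics/top0.png

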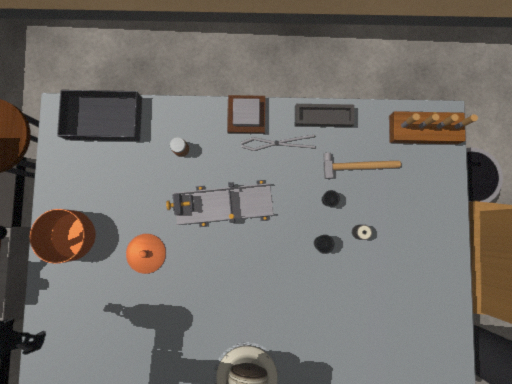

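View pics/side0.png

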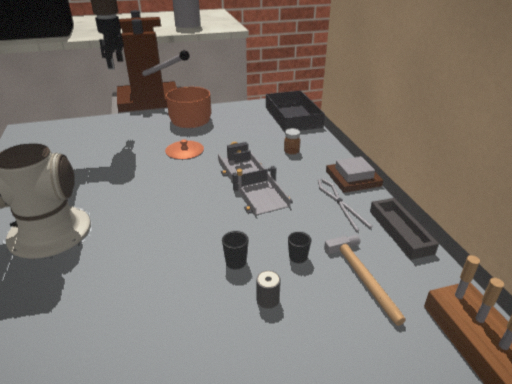

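The top view shows the flask (pale top) at (364,232), the crucibles at (331,199) and (324,244), the chute from its mouth at (272,200) to the stop at (183,204), and the hinge at about (232,216). I'll measure these next.

```bash
cat > h.py <<'E'
import numpy as np,cv2
from bench import arm
def ray(p,uv,z):
    R=np.array(p['R']);c=-R.T@np.array(p['t']);d=R.T@np.linalg.inv(p['intrinsics'])@[uv[0],uv[1],1.]
    return (c+d*(z-c[2])/d[2])
def proj(p,X):
    q=np.array(p['intrinsics'])@(np.array(p['R'])@np.array(X)+p['t']);return q[:2]/q[2]
E
python3 - <<'E'
from h import *
p=arm.camera_params('top');im=cv2.imread('pics/top0.png')
hsv=cv2.cvtColor(im,cv2.COLOR_BGR2HSV)
m=((im.min(2)>150)).astype(np.uint8); m[:215]=0;m[250:]=0;m[:,:345]=0;m[:,385:]=0
c=cv2.findContours(m,0,2)[0];c=max(c,key=cv2.contourArea);(u,v),r=cv2.minEnclosingCircle(c);print('flask',u,v,r,ray(p,(u,v),62))
cr=im[180:230,160:280];cv2.imwrite('pics/c.png',cv2.resize(cr,None,fx=6.5,fy=6.5,interpolation=cv2.INTER_CUBIC))
for n,uv,z in [('crA',(331,199),58),('crB',(324,244),72),('mouth',(272,200),3),('jar',(180,147),75),('lid',(146,254),20)]:print(n,ray(p,uv,z).round())
ps=arm.camera_params('side');i2=cv2.imread('pics/side0.png')
m=((i2.min(2)>150)).astype(np.uint8); m[:265]=0;m[300:]=0;m[:,:250]=0;m[:,290:]=0
c=cv2.findContours(m,0,2)[0];c=max(c,key=cv2.contourArea);(u,v),r=cv2.minEnclosingCircle(c);print('flask side',u,v,r,ray(ps,(u,v),62))
E
```

```text
flask 363.8636474609375 231.86363220214844 6.240787982940674 [ 478.19254552 -374.10940858   62.        ]
crA [ 583. -269.   58.]
crB [ 437. -243.   72.]
mouth [581. -78.   3.]
jar [744. 230.  75.]
lid [391. 341.  20.]
flask side 269.5 282.0 25.869966506958008 [ 480.13436176 -381.26294776   62.        ]
```

View pics/c.png

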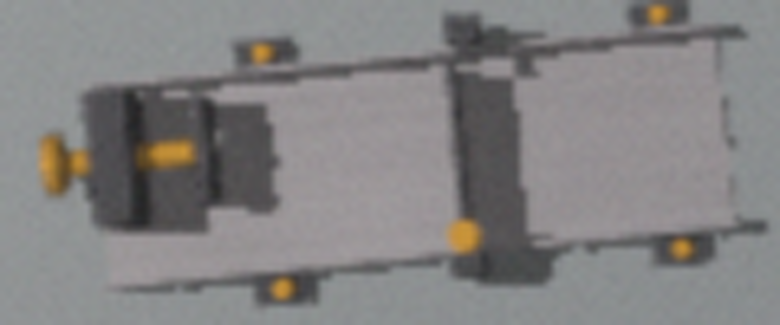

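The 6.5x crop shows the wall tops running (140,88)–(738,33) and (110,290)–(765,226). The brass hinge cap is at (465,236), the flap plate's top edge is near x=455, and the pad is at x≈210.

```bash
python3 - <<'E'
from h import *
p=arm.camera_params('top')
P=lambda a,b,z:ray(p,(160+(a+.5)/6.5-.5,180+(b+.5)/6.5-.5),z)[:2]
U0,U1,L0,L1=P(140,88,25),P(738,33,25),P(110,290,25),P(765,226,25)
for a,b in((U0,U1),(L0,L1)):
    d=a-b;print(a.round(),b.round(),np.degrees(np.arctan2(d[1],d[0])),np.linalg.norm(d))
t=np.arctan2(*( (U0-U1)/np.linalg.norm(U0-U1)+(L0-L1)/np.linalg.norm(L0-L1))[::-1])
print('theta',t); ex=np.array([np.cos(t),np.sin(t)]);ey=np.array([-ex[1],ex[0]])
H=P(465,236,58);print('hinge',H); O=H-46*ey;print('origin',O)
print('hinge-base wall mid', [ (x-O)@ey for x in(U0,U1,L0,L1)],[ (x-O)@ex for x in(U0,U1,L0,L1)])
for n,q,z in(('fl top',(455,70),50),('blk0',(85,92),53),('blk1',(135,228),53),('pad',(209,100),50),('post',(462,28),56),('brassUR',(657,14),5),('brassUL',(262,52),5),('LL',(282,290),5),('LR',(682,248),5),('mouth',(718,100),3)):
    X=P(*q,z);print(n,((X-O)@ex).round(1),((X-O)@ey).round(1),X.round())
ps=arm.camera_params('side')
i2=cv2.imread('pics/side0.png')[135:220,205:305]
cv2.imwrite('pics/c2.png',cv2.resize(i2,None,fx=7,fy=7,interpolation=cv2.INTER_CUBIC))
for q in((-140,0,3),(0,46,58),(165,-12,53)):
    X=O+ex*q[0]+ey*q[1];print((proj(ps,[*X,q[2]])-[205,135])*7)
E
```

```text
[597. 230.] [631. -80.] 96.36297535425341 312.2331511443534
[492. 242.] [531. -95.] 96.64390912015736 339.3620593398423
theta 1.6843028065473964
hinge [521.95288417  57.90675747]
origin [567.6568766   63.11685114]
hinge-base wall mid [np.float64(-47.610414880145484), np.float64(-46.844941856933445), np.float64(55.17796641305649), np.float64(54.34598396476661)] [np.float64(162.98967544171106), np.float64(-149.24253738166723), np.float64(186.29994683746605), np.float64(-153.06109265378782)]
fl top -2.0 -38.9 [607.  65.]
blk0 185.9 -45.1 [591. 253.]
blk1 165.8 26.0 [523. 225.]
pad 124.0 -35.4 [589. 190.]
post -7.8 -59.3 [627.  62.]
brassUR -108.9 -63.2 [643. -38.]
brassUL 101.0 -62.8 [619. 171.]
LL 100.7 63.1 [494. 156.]
LR -110.0 61.1 [519. -53.]
mouth -136.7 -14.8 [598. -71.]
[470.39488876 528.36478312]
[237.58835887 262.68186146]
[233.09508414  77.7467028 ]
```

View pics/c2.png

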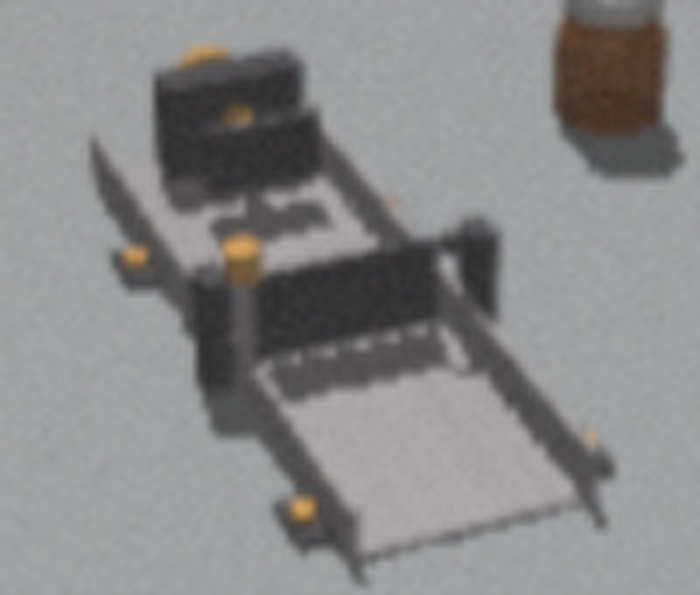

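Request:
{"name": "servo_tool", "arguments": {
  "rows": [
    [[85,480,298,0,0,0,0],[85,480,298,0,0,0,0],[85,480,298,0,0,0,0],[85,480,298,0,0,0,0],[85,480,298,0,0,0,0],[85,480,298,0,0,0,0],[85,480,298,0,0,0,0],[85,480,298,0,0,0,0],[85,480,298,0,0,0,0],[85,480,298,0,0,0,0]]
  ]
}}

```text
clock: 1.35
position: [562.6, 146.6, 230.2]
ee_rot: [0.985, -0.171, -0.001, 0.001]
contact_force: [-0.8, 1.2, -0.0]
gripper_width: 84.6
grasp_force: 0.0
```

```bash
cat >> h.py <<'E'
from scipy.spatial.transform import Rotation as Ro
TH=1.6843; O=np.array([566.2,62.9]); EX=np.array([np.cos(TH),np.sin(TH)]);EY=np.array([-EX[1],EX[0]])
def ch(x,y): return O+x*EX+y*EY
def go(X,yaw=None):
    "tool shift to world X; yaw = wanted world angle of tool x"
    s=arm.read_state();R=Ro.from_quat(s['ee_rot']);M=R.as_matrix()
    print('clk',round(s['clock'],2),'pos',np.round(s['position'],1),'j',np.round(s['joints'],2),'F',np.round(s['contact_force'],1),'g',round(s['gripper_width'],1),round(s['grasp_force'],1))
    c=np.array(s['position'])[:2]-O;print('chute xy',round(c@EX,1),round(c@EY,1))
    print('shift',np.round(M.T@(np.array(X)-s['position']),1))
    if yaw is not None:
        T=np.array([[np.cos(yaw),np.sin(yaw),0],[np.sin(yaw),-np.cos(yaw),0],[0,0,-1]])
        print('rotvec',np.round(Ro.from_matrix(M.T@T).as_rotvec(),4))
E
python3 -c "
from h import *
go((478,-375,120),None)"
```

```text
clk 1.35 pos [562.6 146.6 230.2] j [ 0.53  0.31 -0.1   0.   -1.16  0.69] F [-0.8  1.2 -0. ] g 84.6 0.0
chute xy 83.5 -5.9
shift [ 95.8 519.5 110.8]
```

Request:
{"name": "servo_tool", "arguments": {
  "rows": [
    [[85,96,520,100,0,0,0],[85,96,520,100,0,0,0],[85,96,520,100,0,0,0],[85,96,520,100,0,0,0],[85,96,520,100,0,0,0],[85,96,520,100,0,0,0],[85,96,520,100,0,0,0],[85,96,520,100,0,0,0],[85,96,520,100,0,0,0],[85,96,520,100,0,0,0]]
  ]
}}

```text
clock: 2.6
position: [478.7, -373.7, 129.8]
ee_rot: [0.986, -0.169, -0.001, -0.0]
contact_force: [-0.5, 0.5, -0.0]
gripper_width: 84.8
grasp_force: 0.0
```

```bash
python3 -c "
from h import *
go((478.5,-375,15),None)
im=arm.get_image('wrist');cv2.imwrite('pics/w1.png',im[:,:,::-1]);p=arm.camera_params('wrist')
print('expect',proj(p,(478.5,-375,62)))"
```

```text
clk 2.6 pos [ 478.7 -373.7  129.8] j [-0.4   0.44 -0.17 -0.   -0.96  1.63] F [-0.5  0.5 -0. ] g 84.8 0.0
chute xy -423.9 136.4
shift [  0.5   1.4 114.8]
expect [259.04174994 204.32430212]
```

View pics/w1.png

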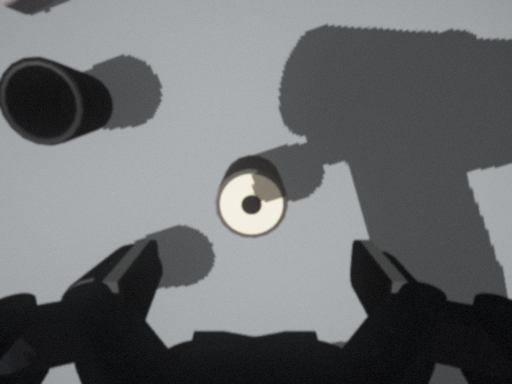

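The wrist view shows the flask hole at (252,205), against the predicted (259,204). The fingers are centred near column 257, so this is a correction of about 5 mm.

```bash
python3 -c "
from h import *
X=ray(arm.camera_params('wrist'),(251.5,204.5),62);print(X)
go((X[0],X[1],15),None)"
```

```text
[ 480.09020354 -370.07795396   62.        ]
clk 2.65 pos [ 479.3 -372.5  130.4] j [-0.39  0.44 -0.17 -0.   -0.96  1.63] F [-0.4  0.5 -0. ] g 85.2 0.0
chute xy -422.8 135.7
shift [  0.2  -2.5 115.4]
```

Request:
{"name": "servo_tool", "arguments": {
  "rows": [
    [[85,0,-3,40,0,0,0],[85,0,-3,80,0,0,0],[85,0,-3,105,0,0,0],[85,0,-3,115,0,0,0],[60,0,-3,115,0,0,0],[40,0,-3,115,0,0,0],[40,0,-3,115,0,0,0],[40,0,-3,115,0,0,0],[40,0,-3,115,0,0,0],[40,0,-3,115,0,0,0]]
  ]
}}

```text
clock: 3.9
position: [482.3, -370.4, 18.4]
ee_rot: [0.986, -0.167, 0.002, 0.001]
contact_force: [-0.5, 0.6, 6.4]
gripper_width: 48.8
grasp_force: 62.3
```

```bash
python3 -c "
from h import *
go((*ch(-85,-21),130),TH+np.pi/2)
go((*ch(-85,-21),130),TH-np.pi/2)"
```

```text
clk 3.9 pos [ 482.3 -370.4   18.4] j [-0.39  0.58 -0.28  0.   -0.71  1.62] F [-0.5  0.6  6.4] g 48.8 62.3
chute xy -421.0 132.5
shift [  -7.3 -369.2 -111.9]
rotvec [-5.200e-03 -2.200e-03  2.692e+00]
clk 3.9 pos [ 482.3 -370.4   18.4] j [-0.39  0.58 -0.28  0.   -0.71  1.62] F [-0.5  0.6  6.4] g 48.8 62.3
chute xy -421.0 132.5
shift [  -7.3 -369.2 -111.9]
rotvec [ 0.0016 -0.0038 -0.4496]
```

Request:
{"name": "servo_tool", "arguments": {
  "rows": [
    [[40,0,0,-50,0,0,0],[40,0,0,-100,0,0,0],[40,-2,-50,-112,0,0,-0.1],[40,-3,-110,-112,0,0,-0.22],[40,-4,-170,-112,0,0,-0.35],[40,-5,-230,-112,0,0,-0.45],[40,-6,-290,-112,0,0,-0.45],[40,-7,-340,-112,0,0,-0.45],[40,-7,-369,-112,0,0,-0.45],[40,-7,-369,-112,0,0,-0.45]]
  ]
}}

```text
clock: 5.15
position: [595.9, -17.0, 127.4]
ee_rot: [0.998, 0.058, -0.001, -0.0]
contact_force: [-0.7, -0.1, -2.6]
gripper_width: 48.7
grasp_force: 63.7
```

```bash
python3 -c "
from h import *
go((*ch(-85,-21),19.5),TH-np.pi/2)
for n in('top','wrist'):
  im=arm.get_image(n);cv2.imwrite('pics/'+n+'2.png',im[:,:,::-1])
a=cv2.imread('pics/top2.png')[160:250,150:300];b=cv2.imread('pics/wrist2.png')
a=cv2.resize(a,(640,384),interpolation=cv2.INTER_CUBIC)
cv2.imwrite('pics/w2.png',cv2.resize(b,None,fx=1.2,fy=1.2))
p=arm.camera_params('wrist')
for q in((-140,-50,25),(-140,50,25),(0,-60,56),(0,60,56),(0,46,60),(0,-44,50)):print(q,(proj(p,(*ch(*q[:2]),q[2]))*1.2).round())"
```

```text
clk 5.15 pos [595.9 -17.  127.4] j [ 0.24  0.43 -0.2  -0.   -0.94  1.44] F [-0.7 -0.1 -2.6] g 48.7 63.7
chute xy -82.7 -20.5
shift [  0.7   2.3 107.9]
rotvec [-0.0008  0.0014  0.0022]
(-140, -50, 25) [393. 184.]
(-140, 50, 25) [384. 326.]
(0, -60, 56) [153. 174.]
(0, 60, 56) [172. 364.]
(0, 46, 60) [168. 348.]
(0, -44, 50) [160. 200.]
```

View pics/w2.png

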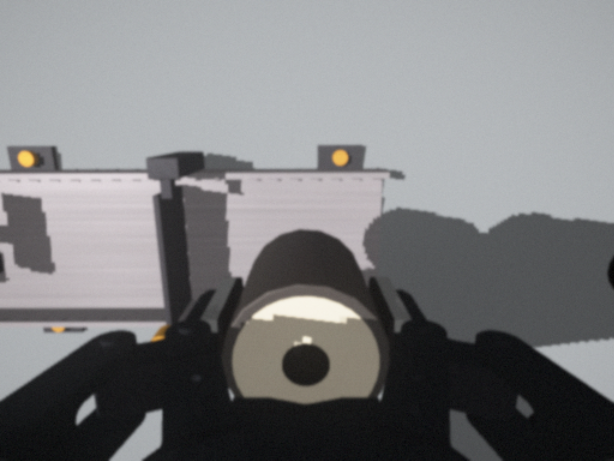

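The wrist view shows the -y wall top at about y=172, the +y wall top edge at about (80,322), and the far flap end at (165,193). All sit about 4–7 mm toward -y from my prediction. That matches the offset already seen on the flask, so I'll re-measure from here.

```bash
python3 -c "
from h import *
p=arm.camera_params('wrist')
im=cv2.imread('pics/wrist2.png')
print(im[135:165,240].mean(1).round().tolist()); print(im[250:280,60].mean(1).round().tolist())
print(im[190,120:170].mean(1).round().tolist())
for n,q,z in(('wall-y',(288,172),25),('wall-y',(80,171),25),('wall+y',(80,322),25),('flapL',(153,193),50),('flapR',(180,193),50),('fixR',(340,158),8),('fixL',(26,158),8),('hinge',(160,333),60),('mouth',(382,190),3)):
  X=ray(p,(q[0]/1.2,q[1]/1.2),z)[:2]-O;print(n,(X@EX).round(1),(X@EY).round(1))"
```

```text
[185.0, 186.0, 185.0, 184.0, 180.0, 151.0, 119.0, 105.0, 127.0, 159.0, 182.0, 189.0, 189.0, 191.0, 191.0, 188.0, 192.0, 190.0, 190.0, 192.0, 192.0, 190.0, 190.0, 189.0, 188.0, 189.0, 191.0, 191.0, 192.0, 193.0]
[186.0, 187.0, 186.0, 189.0, 183.0, 176.0, 150.0, 115.0, 91.0, 88.0, 83.0, 85.0, 85.0, 84.0, 87.0, 87.0, 90.0, 108.0, 143.0, 170.0, 184.0, 176.0, 148.0, 108.0, 90.0, 93.0, 119.0, 151.0, 169.0, 178.0]
[200.0, 198.0, 199.0, 199.0, 199.0, 197.0, 198.0, 196.0, 192.0, 170.0, 131.0, 101.0, 94.0, 89.0, 72.0, 55.0, 45.0, 44.0, 45.0, 46.0, 47.0, 46.0, 47.0, 45.0, 42.0, 45.0, 40.0, 44.0, 40.0, 43.0, 41.0, 42.0, 44.0, 53.0, 76.0, 97.0, 97.0, 92.0, 93.0, 88.0, 93.0, 92.0, 89.0, 90.0, 91.0, 90.0, 94.0, 95.0, 93.0, 92.0]
wall-y -73.3 -57.5
wall-y 58.0 -58.0
wall+y 74.0 47.4
flapL 3.4 -48.3
flapR -12.2 -48.3
fixR -107.4 -65.0
fixL 102.7 -64.8
hinge 3.9 35.8
mouth -137.6 -42.6
```

```bash
cat >> h.py <<'E'
O=np.array([571.1,64.5])
E
python3 -c "
from h import *
go((*ch(-85,-19),21.5),TH-np.pi/2)"
```

```text
clk 5.25 pos [595.1 -19.1 127.6] j [ 0.24  0.43 -0.21 -0.   -0.94  1.45] F [-1.4 -0.5 -3. ] g 48.9 63.7
chute xy -85.8 -14.4
shift [  4.8  -0.8 106. ]
rotvec [-0.0004  0.0022 -0.0005]
```

Request:
{"name": "servo_tool", "arguments": {
  "rows": [
    [[40,5,-1,30,0,0,0],[40,5,-1,65,0,0,0],[40,5,-1,90,0,0,0],[40,5,-1,98,0,0,0],[40,5,-1,101,0,0,0],[40,5,-1,103,0,0,0],[40,5,-1,103,0,0,0]]
  ]
}}

```text
clock: 6.12
position: [601.5, -17.5, 26.2]
ee_rot: [0.998, 0.057, 0.001, -0.0]
contact_force: [-0.6, -0.5, -2.6]
gripper_width: 49.0
grasp_force: 63.7
```

Request:
{"name": "servo_tool", "arguments": {
  "rows": [
    [[40,0,0,2,0,0,0],[40,0,0,3.5,0,0,0],[40,0,0,4.5,0,0,0],[40,0,0,4.5,0,0,0]]
  ]
}}

```text
clock: 6.62
position: [601.0, -17.4, 21.5]
ee_rot: [0.998, 0.057, 0.0, 0.0]
contact_force: [-1.8, 0.3, 2.9]
gripper_width: 48.9
grasp_force: 63.9
```

Standing on the floor (force reversed). Release and lift.

Request:
{"name": "servo_tool", "arguments": {
  "rows": [
    [[60,0,0,0,0,0,0],[78,0,0,0,0,0,0],[78,0,0,0,0,0,0],[78,0,0,0,0,0,0],[78,0,0,-25,0,0,0],[78,0,0,-60,0,0,0],[78,0,0,-105,0,0,0],[78,0,0,-105,0,0,0]]
  ]
}}

```text
clock: 7.62
position: [603.7, -17.2, 130.2]
ee_rot: [0.998, 0.057, 0.005, -0.0]
contact_force: [-0.0, 0.6, -0.0]
gripper_width: 78.1
grasp_force: 0.0
```

```bash
python3 -c "
from h import *
go((*ch(-140,-10),126),TH)
p=arm.camera_params('wrist')
im=arm.get_image('wrist');cv2.imwrite('pics/wrist3.png',im[:,:,::-1])
for q in((-140,-50,25),(-85,-19,65),(0,46,60),(0,-44,50)):print(q,(proj(p,(*ch(*q[:2]),q[2]))).round())"
```

```text
clk 7.62 pos [603.7 -17.2 130.2] j [ 0.24  0.43 -0.19  0.   -0.94  1.44] F [-0.   0.6 -0. ] g 78.1 0.0
chute xy -84.9 -23.2
shift [-13.3  55.1   4.1]
rotvec [ 0.0071 -0.0074 -1.5703]
(-140, -50, 25) [326. 159.]
(-85, -19, 65) [255. 213.]
(0, 46, 60) [141. 294.]
(0, -44, 50) [135. 173.]
```

View pics/wrist3.png

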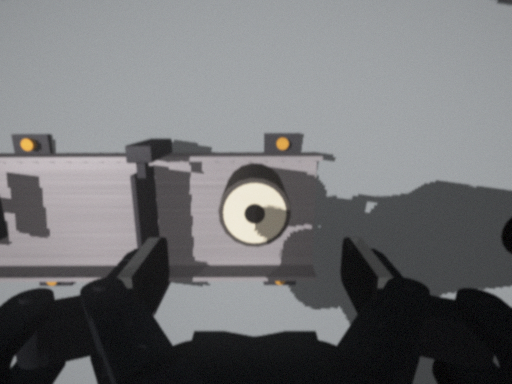

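The wrist view shows the flask at (255,213), exactly where chute (-85,-19) projects. The mouth corner is at about (320,157), so the frame is good. Next I turn the tool, close the fingers and go behind the flask.

```bash
python3 -c "
from h import *
go((*ch(-140,-13),130),TH+np.pi)"
```

```text
clk 7.67 pos [602.  -17.3 127.7] j [ 0.24  0.43 -0.19 -0.   -0.94  1.44] F [-0.4  0.8 -0.5] g 77.9 0.0
chute xy -84.8 -21.4
shift [-8.4 55.2 -2.4]
rotvec [-0.0038 -0.0029  1.5704]
```

Request:
{"name": "servo_tool", "arguments": {
  "rows": [
    [[40,-8,30,0,0,0,0.18],[10,-8,55,0,0,0,0.36],[0,-8,55,0,0,0,0.54],[0,-8,55,0,0,0,0.72],[0,-8,55,0,0,0,0.9],[0,-8,55,0,0,0,1.08],[0,-8,55,0,0,0,1.26],[0,-8,55,0,0,0,1.44],[0,-8,55,0,0,0,1.5704],[0,-8,55,0,0,0,1.5704]]
  ]
}}

```text
clock: 8.93
position: [598.4, -73.1, 124.3]
ee_rot: [0.747, -0.665, -0.001, 0.001]
contact_force: [-0.1, -0.1, 0.0]
gripper_width: 0.0
grasp_force: 0.0
```

```bash
python3 -c "
from h import *
go((*ch(-140,-13),14),TH+np.pi)"
```

```text
clk 8.93 pos [598.4 -73.1 124.3] j [ 0.15  0.44 -0.19 -0.   -0.94 -0.03] F [-0.1 -0.1  0. ] g 0.0 0.0
chute xy -139.8 -11.5
shift [  0.2  -1.8 110.3]
rotvec [0.0028 0.0002 0.0014]
```

Request:
{"name": "servo_tool", "arguments": {
  "rows": [
    [[0,0,-1.5,45,0,0,0],[0,0,-1.5,85,0,0,0],[0,0,-1.5,103,0,0,0],[0,0,-1.5,109,0,0,0],[0,0,-1.5,109,0,0,0]]
  ]
}}

```text
clock: 9.55
position: [600.8, -73.0, 16.6]
ee_rot: [0.746, -0.665, -0.0, 0.0]
contact_force: [0.3, -0.0, 0.6]
gripper_width: 0.0
grasp_force: 0.0
```

```bash
python3 -c "
from h import *
go((*ch(-100,-13),14),TH+np.pi)"
```

```text
clk 9.55 pos [600.8 -73.   16.6] j [ 0.15  0.58 -0.28  0.   -0.71 -0.03] F [ 0.3 -0.   0.6] g 0.0 0.0
chute xy -139.9 -13.9
shift [-39.9   0.8   2.6]
rotvec [ 0.0006 -0.0001  0.0012]
```

Request:
{"name": "servo_tool", "arguments": {
  "rows": [
    [[0,-8,0,1,0,0,0],[0,-13,0,1,0,0,0],[0,-17,0,1,0,0,0],[0,-20,0,1,0,0,0],[0,-24,0,1,0,0,0],[0,-28,0,1,0,0,0],[0,-32,0,1,0,0,0],[0,-36,0,1,0,0,0],[0,-40,0,1,0,0,0],[0,-44,0,1,0,0,0]]
  ]
}}

```text
clock: 10.8
position: [595.7, -28.9, 15.8]
ee_rot: [0.746, -0.666, -0.0, 0.0]
contact_force: [0.4, -4.1, 2.1]
gripper_width: -0.1
grasp_force: 0.4
```

Request:
{"name": "servo_tool", "arguments": {
  "rows": [
    [[0,-4,0,0,0,0,0],[0,-8,0,0,0,0,0],[0,-12,0,0,0,0,0],[0,-16,0,0,0,0,0],[0,-20,0,0,0,0,0],[0,-24,0,0,0,0,0],[0,-28,0,0,0,0,0],[0,-32,0,0,0,0,0],[0,-36,0,0,0,0,0],[0,-40,0,0,0,0,0]]
  ]
}}

```text
clock: 12.05
position: [591.1, 10.6, 15.7]
ee_rot: [0.746, -0.666, -0.0, 0.0]
contact_force: [1.1, -3.9, 1.1]
gripper_width: 0.1
grasp_force: 0.7
```

```bash
python3 -c "
from h import *
go((*ch(0,-13),14),TH+np.pi)
im=arm.get_image('wrist');b=arm.get_image('side')[135:220,205:305]
p=arm.camera_params('wrist');print(proj(p,(*ch(-21,-25),65)))
cv2.imwrite('pics/m4.png',np.hstack([cv2.resize(im,(400,300)),cv2.resize(b,(353,300),interpolation=2)])[:,:,::-1])"
```

```text
clk 12.05 pos [591.1  10.6  15.7] j [ 0.29  0.56 -0.32  0.   -0.69 -0.18] F [ 1.1 -3.9  1.1] g 0.1 0.7
chute xy -55.8 -13.7
shift [-55.8   0.7   1.7]
rotvec [ 0.0004 -0.0001  0.    ]
[223.30917985 391.98774326]
```

View pics/m4.png

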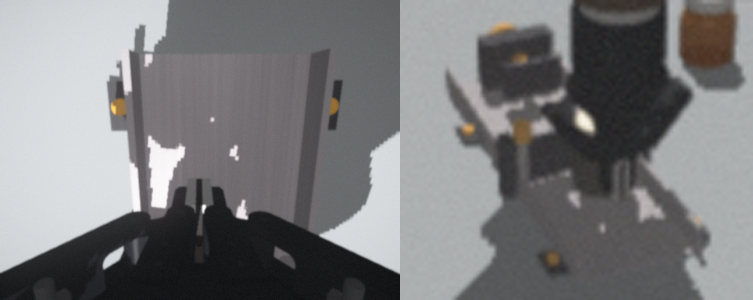

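The fingers are centred in the chute behind the flask, and the drag is about 4 N. Continue through the flap.

Request:
{"name": "servo_tool", "arguments": {
  "rows": [
    [[0,-4,0,0,0,0,0],[0,-8,0,0,0,0,0],[0,-12,0,0,0,0,0],[0,-16,0,0,0,0,0],[0,-20,0,0,0,0,0],[0,-24,0,0,0,0,0],[0,-28,0,0,0,0,0],[0,-32,0,0,0,0,0],[0,-36,0,0,0,0,0],[0,-40,0,0,0,0,0]]
  ]
}}

```text
clock: 13.4
position: [587.0, 50.4, 16.1]
ee_rot: [0.746, -0.666, 0.0, -0.0]
contact_force: [1.3, -5.5, 0.8]
gripper_width: 0.1
grasp_force: 0.9
```

Request:
{"name": "servo_tool", "arguments": {
  "rows": [
    [[0,-4,0,0,0,0,0],[0,-8,0,0,0,0,0],[0,-12,0,0,0,0,0],[0,-16,0,0,0,0,0],[0,-20,0,0,0,0,0],[0,-24,0,0,0,0,0],[0,-28,0,0,0,0,0],[0,-32,0,0,0,0,0],[0,-36,0,0,0,0,0],[0,-40,0,0,0,0,0]]
  ]
}}

```text
clock: 14.65
position: [582.7, 90.3, 16.2]
ee_rot: [0.746, -0.666, 0.0, -0.0]
contact_force: [1.8, -5.2, 0.8]
gripper_width: 0.0
grasp_force: 0.9
```

```bash
python3 -c "
from h import *
go((*ch(60,-13),14),TH+np.pi)"
```

```text
clk 14.65 pos [582.7  90.3  16.2] j [ 0.43  0.56 -0.32  0.   -0.69 -0.31] F [ 1.8 -5.2  0.8] g 0.0 0.9
chute xy 24.3 -14.4
shift [-35.7   1.4   2.2]
rotvec [-0.0012  0.      0.0003]
```

Request:
{"name": "servo_tool", "arguments": {
  "rows": [
    [[0,-4,0.5,0,0,0,0],[0,-8,1,0,0,0,0],[0,-12,1.5,0,0,0,0],[0,-16,2,0,0,0,0],[0,-20,2,0,0,0,0],[0,-23,2,0,0,0,0],[0,-26,2,0,0,0,0],[0,-28,2,0,0,0,0],[0,-29,2,0,0,0,0],[0,-30,2,0,0,0,0]]
  ]
}}

```text
clock: 15.9
position: [576.8, 119.8, 15.8]
ee_rot: [0.746, -0.666, 0.0, -0.0]
contact_force: [1.3, -2.5, -0.0]
gripper_width: -0.0
grasp_force: 0.9
```

Request:
{"name": "servo_tool", "arguments": {
  "rows": [
    [[0,-1,0,0,0,0,0],[0,-2,0,0,0,0,0],[0,-3,0,0,0,0,0]]
  ]
}}

```text
clock: 16.27
position: [576.1, 122.5, 15.7]
ee_rot: [0.746, -0.666, -0.0, 0.0]
contact_force: [1.7, -4.1, 0.4]
gripper_width: 0.1
grasp_force: 1.0
```

```bash
python3 -c "
from h import *
go((*ch(60,-13),14),TH+np.pi)"
```

```text
clk 16.27 pos [576.1 122.5  15.7] j [ 0.48  0.56 -0.32 -0.   -0.69 -0.37] F [ 1.7 -4.1  0.4] g 0.1 1.0
chute xy 57.1 -11.5
shift [-2.9 -1.5  1.7]
rotvec [ 0.0009 -0.0003  0.0002]
```

Request:
{"name": "servo_tool", "arguments": {
  "rows": [
    [[0,-1,-0.5,0,0,0,0],[0,-2,-1,0,0,0,0],[0,-3,-1,0,0,0,0]]
  ]
}}

```text
clock: 16.65
position: [577.1, 125.5, 15.9]
ee_rot: [0.746, -0.666, 0.0, 0.0]
contact_force: [1.0, -3.5, 0.8]
gripper_width: 0.2
grasp_force: 1.0
```

Request:
{"name": "servo_tool", "arguments": {
  "rows": [
    [[0,-1,0,0,0,0,0],[0,-2,0,0,0,0,0]]
  ]
}}

```text
clock: 16.9
position: [576.9, 127.5, 16.0]
ee_rot: [0.746, -0.666, 0.0, 0.0]
contact_force: [1.3, -5.6, 2.0]
gripper_width: 0.0
grasp_force: 1.4
```

Request:
{"name": "servo_tool", "arguments": {
  "rows": [
    [[0,-1,0,0,0,0,0],[0,-2,0,0,0,0,0]]
  ]
}}

```text
clock: 17.15
position: [576.7, 129.4, 16.0]
ee_rot: [0.746, -0.666, 0.0, 0.0]
contact_force: [2.1, -5.1, 1.7]
gripper_width: 0.0
grasp_force: 1.4
```

Request:
{"name": "servo_tool", "arguments": {
  "rows": [
    [[0,-1,0,0,0,0,0],[0,-1,0,0,0,0,0]]
  ]
}}

```text
clock: 17.4
position: [576.6, 130.5, 15.9]
ee_rot: [0.746, -0.666, 0.0, 0.0]
contact_force: [1.8, -4.8, 1.4]
gripper_width: -0.0
grasp_force: 1.3
```

Request:
{"name": "servo_tool", "arguments": {
  "rows": [
    [[0,-1,0,0,0,0,0],[0,-1,0,0,0,0,0]]
  ]
}}

```text
clock: 17.65
position: [576.4, 131.4, 15.9]
ee_rot: [0.746, -0.666, 0.0, 0.0]
contact_force: [1.0, -5.5, 1.5]
gripper_width: 0.1
grasp_force: 1.3
```

Request:
{"name": "servo_tool", "arguments": {
  "rows": [
    [[0,-1,0,0,0,0,0],[0,-1,0,0,0,0,0]]
  ]
}}

```text
clock: 17.9
position: [576.2, 132.0, 16.0]
ee_rot: [0.746, -0.666, 0.0, 0.0]
contact_force: [1.3, -6.3, 2.2]
gripper_width: 0.1
grasp_force: 1.4
```

Request:
{"name": "servo_tool", "arguments": {
  "rows": [
    [[0,-1,0,0,0,0,0],[0,-1,0,0,0,0,0]]
  ]
}}

```text
clock: 18.15
position: [576.0, 132.6, 16.0]
ee_rot: [0.746, -0.666, 0.0, 0.001]
contact_force: [2.3, -7.7, 1.7]
gripper_width: 0.1
grasp_force: 1.5
```

Request:
{"name": "servo_tool", "arguments": {
  "rows": [
    [[0,-1,0,0,0,0,0],[0,-1,0,0,0,0,0]]
  ]
}}

```text
clock: 18.4
position: [575.8, 133.2, 16.0]
ee_rot: [0.746, -0.666, 0.0, 0.001]
contact_force: [1.6, -8.9, 2.9]
gripper_width: -0.1
grasp_force: 1.5
```

```bash
python3 -c "
from h import *
go((*ch(60,-13),14),TH+np.pi)"
```

```text
clk 18.4 pos [575.8 133.2  16. ] j [ 0.5   0.56 -0.32  0.   -0.69 -0.39] F [ 1.6 -8.9  2.9] g -0.1 1.5
chute xy 67.7 -12.4
shift [ 7.7 -0.6  2. ]
rotvec [ 0.0014 -0.0016 -0.0004]
```

Request:
{"name": "servo_tool", "arguments": {
  "rows": [
    [[0,-1,0,0,0,0,0],[0,-1,0,0,0,0,0],[0,-1,0,0,0,0,0]]
  ]
}}

```text
clock: 18.77
position: [575.5, 133.8, 16.0]
ee_rot: [0.746, -0.666, 0.0, 0.001]
contact_force: [1.4, -11.2, 3.3]
gripper_width: -0.1
grasp_force: 1.6
```

Request:
{"name": "servo_tool", "arguments": {
  "rows": [
    [[0,0,0,0,0,0,0],[0,0,0,0,0,0,0],[0,0,0,0,0,0,0]]
  ]
}}

```text
clock: 19.15
position: [575.5, 133.7, 16.0]
ee_rot: [0.746, -0.666, 0.0, 0.001]
contact_force: [2.0, -10.4, 3.7]
gripper_width: 0.0
grasp_force: 1.6
```

Pressed at about 10.5 N for over half a second. Now I draw back slowly so the flap follows the fingers.

Request:
{"name": "servo_tool", "arguments": {
  "rows": [
    [[0,1,0,0,0,0,0],[0,2,0,0,0,0,0],[0,3,0,0,0,0,0],[0,5,0,0,0,0,0],[0,7,0,0,0,0,0],[0,9,0,0,0,0,0],[0,11,0,0,0,0,0],[0,13,0,0,0,0,0],[0,15,0,0,0,0,0],[0,17,0,0,0,0,0]]
  ]
}}

```text
clock: 20.4
position: [578.0, 118.6, 15.9]
ee_rot: [0.746, -0.666, 0.0, -0.0]
contact_force: [3.2, 0.5, 1.2]
gripper_width: 0.0
grasp_force: 1.1
```

Request:
{"name": "servo_tool", "arguments": {
  "rows": [
    [[0,2,0,0,0,0,0],[0,4,0,0,0,0,0],[0,6,0,0,0,0,0],[0,8,0,0,0,0,0],[0,10,0,0,0,0,0],[0,12,0,0,0,0,0],[0,14,0,0,0,0,0],[0,16,0,0,0,0,0],[0,18,0,0,0,0,0],[0,20,0,0,0,0,0]]
  ]
}}

```text
clock: 21.65
position: [580.1, 98.7, 15.8]
ee_rot: [0.746, -0.666, -0.0, 0.0]
contact_force: [2.4, -1.3, 0.5]
gripper_width: -0.1
grasp_force: 1.1
```

```bash
python3 -c "
from h import *
go((*ch(60,-13),14),TH+np.pi)"
```

```text
clk 21.65 pos [580.1  98.7  15.8] j [ 0.44  0.56 -0.33  0.   -0.69 -0.33] F [ 2.4 -1.3  0.5] g -0.1 1.1
chute xy 32.9 -12.9
shift [-27.1  -0.1   1.8]
rotvec [ 0.0001 -0.0001  0.0001]
```

Request:
{"name": "servo_tool", "arguments": {
  "rows": [
    [[0,2,0,0,0,0,0],[0,4,0,0,0,0,0],[0,6,0,0,0,0,0],[0,8,0,0,0,0,0],[0,10,0,0,0,0,0],[0,12,0,0,0,0,0],[0,14,0,0,0,0,0],[0,16,0,0,0,0,0],[0,18,0,0,0,0,0],[0,20,0,0,0,0,0]]
  ]
}}

```text
clock: 22.9
position: [582.2, 78.8, 15.7]
ee_rot: [0.746, -0.666, -0.0, 0.0]
contact_force: [1.4, -0.3, -0.2]
gripper_width: 0.0
grasp_force: 0.8
```

Request:
{"name": "servo_tool", "arguments": {
  "rows": [
    [[0,2,0,0,0,0,0],[0,4,0,0,0,0,0],[0,6,0,0,0,0,0],[0,8,0,0,0,0,0],[0,10,0,0,0,0,0],[0,12,0,0,0,0,0],[0,14,0,0,0,0,0],[0,16,0,0,0,0,0],[0,18,0,0,0,0,0],[0,20,0,0,0,0,0]]
  ]
}}

```text
clock: 24.15
position: [584.6, 58.9, 15.8]
ee_rot: [0.746, -0.666, -0.0, 0.0]
contact_force: [1.3, -0.4, 0.1]
gripper_width: 0.2
grasp_force: 0.5
```

Request:
{"name": "servo_tool", "arguments": {
  "rows": [
    [[0,2,0,0,0,0,0],[0,4,0,0,0,0,0],[0,6,0,0,0,0,0],[0,8,0,0,0,0,0],[0,10,0,0,0,0,0],[0,12,0,0,0,0,0],[0,16,0,0,0,0,0],[0,24,0,0,0,0,0],[0,36,0,0,0,0,0],[0,46,0,0,0,0,0]]
  ]
}}

```text
clock: 25.4
position: [589.9, 12.4, 15.8]
ee_rot: [0.746, -0.666, -0.0, 0.0]
contact_force: [-0.8, -0.9, 0.6]
gripper_width: -0.2
grasp_force: 0.0
```

Request:
{"name": "servo_tool", "arguments": {
  "rows": [
    [[0,15,0,0,0,0,0],[0,30,0,0,0,0,0],[0,45,0,-10,0,0,0],[0,50,0,-50,0,0,0],[0,50,0,-110,0,0,0],[0,70,0,-150,0,0,0],[0,120,0,-150,0,0,0],[0,120,0,-150,0,0,0]]
  ]
}}

```text
clock: 26.4
position: [603.5, -108.9, 167.1]
ee_rot: [0.745, -0.667, 0.001, -0.001]
contact_force: [-0.1, 0.4, -1.1]
gripper_width: 0.1
grasp_force: 0.0
```

```bash
python3 -c "
from h import *
go((*ch(60,-13),14),TH+np.pi)
a=arm.get_image('top')[175:235,155:290];b=arm.get_image('side')[135:220,205:305]
cv2.imwrite('pics/m5.png',np.hstack([cv2.resize(a,(430,191),interpolation=2),np.zeros((191,5,3),np.uint8)]) if 0 else np.hstack([cv2.resize(a,(440,300),interpolation=2),cv2.resize(b,(353,300),interpolation=2)])[:,:,::-1])"
```

```text
clk 26.4 pos [ 603.5 -108.9  167.1] j [ 0.09  0.41 -0.11  0.   -1.04  0.02] F [-0.1  0.4 -1.1] g 0.1 0.0
chute xy -175.9 -12.6
shift [-236.     0.9  153.1]
rotvec [-0.002  -0.0001 -0.0041]
```

View pics/m5.png

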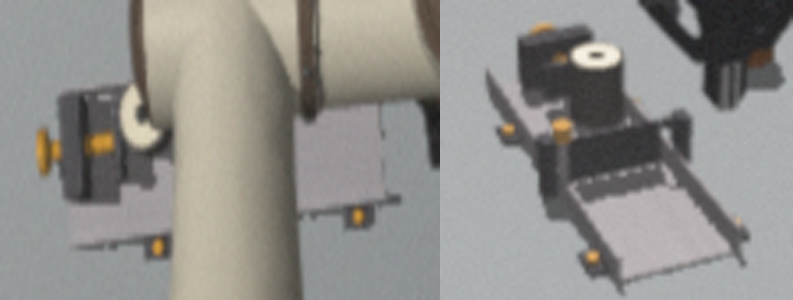

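The flask stands upright against the pad (its top at (597,55) in the side half), the flap is shut behind it, and the robot is clear.

```bash
python3 -c "
from bench import arm
print(arm.job_done())"
```

```text
the job is handed in; nothing more can be done
None
```

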